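# Open the cutter case with the uncertain catch

### The job

Open the green-lidded cutter case by sliding its lid by the upright tab, towards the robot, until it is fully open; always try the lid first. If the catch stops it after a few millimetres, leave it there, press the red button on that same case fully down once, let it up and slide the lid again; if the lid runs freely, do not press the button, for that would lock it. Do not touch the yellow-lidded case or disturb the amber jar.

Things in the scene. Friction and masses are not known exactly. Their poses are not given: they have to be found in the camera images.
- green_grip (a point): Centre of the green lid's upright tab: 16 mm thick (x), 60 wide (y), z 61 (lid top)-91 mm. x points along the case from tab to button, z up. Lid opens along -x, 100 mm, at 2-3 N, by pushing behind the tab with closed fingers or gripping it; stays where left. Grey lock head (75 mm high) starts 60 mm from the shut tab's centre. Hidden catch, unknown: holds the lid hard after 8 mm or leaves it free.
- green_button (a point): Top centre of the round red button, 28 mm across, on the green case's lock head: 90 mm above the table, 15 above the head, 88 mm along +x from the shut tab's centre. Sprung: goes down 12 mm, 1 N at first, 5-7 N at the bottom, comes back up. A full press changes the catch over, once only: held becomes free; free, with the lid still nearly shut, becomes locked for good.
- case_yellow: Bystander, not to be touched: same fixed white case (240 x 120 mm, lid top 61 mm high) with a yellow lid, yellow tab up to 91 mm, grey lock head at its +x end with red button up to 90 mm. Origin at the centre of its underside, x along its length from the tab to its button. The green case is alike, its middle below the shut tab.
- amber_jar: Loose amber glass jar with a white cap, 44 mm across, 60 mm tall, a bystander to leave where it stands. Origin at the centre of its underside, z up.

How it is judged:
By the outcome, as a careful person would: the job done as asked, in the order asked, and still so for the second after the job is handed in, with the robot touching nothing.
It also fails if it takes over 48 s, if anything falls off the work surface, if the arm or the gripper's body presses on something with over 40 N, if the wrist force passes 120 N, or if a joint passes its speed limit or range.

### The arm

A 6-joint arm with a two-finger parallel gripper is mounted at the origin on the work surface. World frame = base frame: x ahead of the robot, y to its left, z up, the work surface at z = 0. Lengths are in m, angles in degrees, forces in N, time in s.
With the tool pointing down it reaches from about 0.4 to 0.825 m from the base axis. Payload 7 kg.
Tool frame: the origin (TCP) lies between the finger pads; the fingertips stand 19 mm ahead of it and the grasp point (between the pads) is the TCP (r.finger_overhang is the distance from the TCP to the fingertips, in m); z points along the fingers, y is the direction in which the jaws open and shut (so a half turn about z gives the same grasp; the last joint's range is limited). The gripper opens to 88 mm and grips with 3 to 60 N. Pads are 19 mm wide; open, the fingers measure 130 mm over their backs; the gripper's body (78 mm by 193 mm) begins 47 mm behind the grasp point.
Start: joints at [-49.899, 20.546, 0.682, 0, -70.136, -16.507], TCP at [0.27, -0.619, 0.212] pointing down, gripper open.
Joint ranges: [-176.03, 176.03], [-82.01, 121.73], [-58.28, 71.71], [-173.87, 95.51], [-174.79, -0.11], [-173.66, 173.66]. Speed limits (degrees/s): [136.94, 136.94, 172.46, 180, 180, 180].

### API

Orientations are given as [roll, pitch, yaw] about the fixed x, y, z axes, in that order (R = Rz(yaw) Ry(pitch) Rx(roll)).
In Python, from plant import r, optics gives the robot as it stands. The module is installed in compiled form; this text tells all that it offers.
- The arm moves only by the tool step_arm, never from a script. Its argument "increments" is a list of rows, each an object of numbers: "tx", "ty", "tz": the shift along the world's x, y, z in mm; "ax", "ay", "az": the turn, a rotation vector about the world's x, y, z in degrees; "claw": the gripper command: -1 is shut, 1 is fully open, values between are in proportion. In form: [{"tx": .., "ty": .., "tz": .., "ax": .., "ay": .., "az": .., "claw": ..}, ...]. A call has 1 to 12 rows; each row shifts and turns the commanded pose from where the row before left it; what a row does not reach is not made up. A row lasts 1/10 s, in which the tool goes at most 50 mm and 8.59 degrees, less where a joint would pass 70% of its speed; a pose out of reach is approached as far as the arm can. A call with a gripper value outside its range is refused whole. The fingers move at their own pace and stop on an object; "newtons" is the grip in N (left out, the last holds). Time passes only in rows, so rows that do not move let the fingers close. It gives the time, the measured TCP pose, the force and the opening at its end, in the units of the state.
- r.get_state(): the state, without advancing time (a new reading comes with each control period).
- optics.capture(name): name is "scene" or "top" or "wrist"; returns a dict with "image" (384x512x3 uint8, blue, green, red), "depth" (384x512 float32, m along the optical axis (not along the pixel's ray), 0 where there is no reading), "fx", "fy", "cx", "cy" (pixels), "R" (3x3) and "t" (3): a world point X has camera coordinates R X + t. Camera axes: x right, y down, z forward; pixel columns grow to the right and rows downward; lengths in m; the calibration is good to about 2 mm. The wrist camera is an equidistant fisheye: a pixel r from the principal point sees the ray r / f radians off the axis. A picture is of the moment at which its call begins.
- r.close_job(): hands the job in, once; it reports no verdict.
The state is a dict: "time_s": time; "joints": joint angles; "qd": joint speeds; "joint_torque": joint torques, N m; "tcp_pos": TCP position; "eef_rot": TCP orientation; "contact_force": force on the tool from outside, world axes, zero at the start; "moment": the same for the moment, N m; "gripper_width": finger opening in m.
Only numpy, scipy, OpenCV 4.12 (cv2) and the standard library are available. Lean on these libraries where they do the work, as an engineer would, in place of code of your own. Each camera call takes 0.05 s, during which the arm holds its last target. There are 200 camera calls.

## Working session

There is one attempt and no reset: what is moved stays moved. The work goes in short steps, Python scripts to look and compute and a tool call to move; the robot and the scene stay as the last step left them, time stands still between calls to the robot, and variables do not carry over. Pictures are saved under pics/ and viewed, about 8 in all and at most 12, crops included, and the job is handed in when it is done.

Besides the shell and the picture viewer there is one more tool, called after ">>>" as name([rows], argument=value, ...), one row to a line, values as JSON. step_arm: Moves the arm, as the interface text tells. Its arguments: {"type":"object","properties":{"increments":{"type":"array","items":{"type":"object","properties":{"tx":{"type":"number"},"ty":{"type":"number"},"tz":{"type":"number"},"ax":{"type":"number"},"ay":{"type":"number"},"az":{"type":"number"},"claw":{"type":"number"}}}},"newtons":{"type":"number"}},"required":["increments"]}

```bash
mkdir -p pics; cat > h.py <<'E'
import numpy as np, cv2
from plant import r, optics
def cap(n):
    c=optics.capture(n); np.savez(f'{n}.npz',**c); return c
def ray(c,u,v,z):
    d=np.array([(u-c['cx'])/c['fx'],(v-c['cy'])/c['fy'],1.0]); R=np.array(c['R']);t=np.array(c['t'])
    o=-R.T@t; d=R.T@d; return o+d*(z-o[2])/d[2]
E
python3 - <<'E'
from h import *
a=cap('scene');b=cap('top')
cv2.imwrite('pics/s.png',a['image']);cv2.imwrite('pics/t.png',b['image'])
for c in(a,b): print(c['fx'],c['cx'],c['cy'],-np.array(c['R']).T@c['t'])
s=r.get_state();print(s)
E
```

```text
428.21010858656757 258.4084214437622 195.77384111171725 [0.87379315 0.38589181 0.83876142]
394.73057677182607 247.64938550170135 191.99258187885897 [0.40081808 0.10728868 0.90158239]
{'time_s': 0.1, 'joints': array([-4.98977667e+01,  2.05867207e+01,  6.40040714e-01, -1.63510128e-02,
       -7.01334159e+01, -1.65037862e+01]), 'qd': array([ 0.08995241,  0.04571848,  0.15910893,  0.14951745, -0.03288618,
        0.1532145 ]), 'joint_torque': array([-9.47032167e-04, -5.84159231e+01,  2.93752599e+01,  7.01544598e+00,
        1.01544600e-02, -5.07614857e-05]), 'tcp_pos': array([ 0.26998571, -0.61818472,  0.21163535]), 'eef_rot': array([ 1.79918837e+02, -8.01684567e-03, -1.56407115e+02]), 'contact_force': array([ 0.03450952,  0.73267495, -0.3102537 ]), 'moment': array([-0.00970129, -0.02472553, -0.01371635]), 'gripper_width': 0.08763423173132244}
```

View pics/s.png

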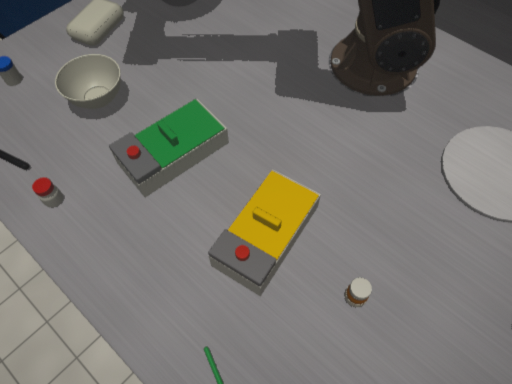

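View pics/t.png

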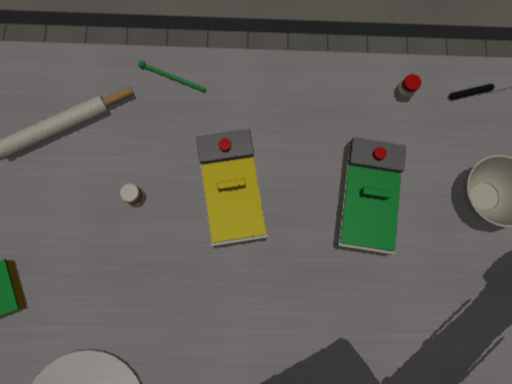

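The scene view shows the green case with its button at (133,152) and tab at (168,132), next to a bowl at (90,82). In the top view its button is at (380,154), its tab at (377,193) and the bowl at (500,190). The yellow case's button is at (225,145) and the jar is at (132,194). Next I'll measure them.

```bash
cat > m.py <<'E'
from h import *
L=lambda n:dict(np.load(f'{n}.npz'))
roi={'top':dict(gb=(380,154,10),yb=(225,145,10)),'scene':dict(gb=(133,152,10),yb=(242,253,10))}
for n in roi:
    c=L(n);hsv=cv2.cvtColor(c['image'],cv2.COLOR_BGR2HSV);h,s,v=cv2.split(hsv)
    red=((h<8)|(h>172))&(s>150)&(v>80)
    for k,(u,w,d) in roi[n].items():
        m=np.zeros_like(red);m[w-d:w+d,u-d:u+d]=red[w-d:w+d,u-d:u+d]
        y,x=np.nonzero(m);print(n,k,x.mean(),y.mean(),len(x),ray(c,x.mean(),y.mean(),.088).round(4))
    # top-surface points from depth: green/yellow masks
    yy,xx=np.mgrid[:384,:512];D=c['depth']
    P=np.stack([(xx-c['cx'])/c['fx']*D,(yy-c['cy'])/c['fy']*D,D],-1)
    W=(P-c['t'])@c['R']
    for k,m in dict(green=(h>45)&(h<80)&(s>120),yellow=(h>18)&(h<33)&(s>150)).items():
        m=m&(D>0)
        q,lab,st,ce=cv2.connectedComponentsWithStats(m.astype(np.uint8))
        cand=[i for i in range(1,q) if st[i,4]>900];
        for i in cand:
            w=W[lab==i]
            print(n,k,ce[i].round(),st[i,4],'zmed',np.median(w[:,2]).round(4))
            t=w[w[:,2]>.083]
            if len(t)>8: print('  tab',len(t),t.mean(0).round(4),t.min(0).round(3),t.max(0).round(3))
            l=w[abs(w[:,2]-.061)<.006]
            if len(l)>50:
                b=cv2.minAreaRect((l[:,:2]*1000).astype(np.float32));print('  lid',b)
    if n=='top':
        for nm,(x0,x1,y0,y1) in dict(bowl=(465,512,150,235),jar=(118,145,180,210),gcase=(335,410,130,260)).items():
            w=W[y0:y1,x0:x1].reshape(-1,3);w=w[w[:,2]>.02];print(nm,w.min(0).round(3),w.max(0).round(3))
E
python3 m.py
```

```text
top gb 380.3304347826087 152.62608695652173 115 [ 0.6569 -0.1914  0.088 ]
top yb 224.47008547008548 143.92307692307693 117 [0.6666 0.1455 0.088 ]
top green [371. 208.] 4117 zmed 0.0615
  tab 228 [ 0.5698 -0.1777  0.0903] [ 0.559 -0.207  0.083] [ 0.582 -0.149  0.094]
  lid ((542.1204833984375, -175.08424377441406), (116.66890716552734, 171.9634552001953), 82.27989959716797)
top yellow [233. 199.] 4182 zmed 0.0615
  tab 217 [0.5804 0.1299 0.0909] [0.569 0.101 0.084] [0.592 0.158 0.095]
  lid ((553.4202880859375, 124.53677368164062), (172.6898956298828, 115.69967651367188), 10.192834854125977)
bowl [ 0.401 -0.516  0.02 ] [0.664 0.107 0.902]
jar [0.401 0.107 0.02 ] [0.581 0.369 0.902]
gcase [ 0.401 -0.253  0.02 ] [0.697 0.107 0.902]
scene gb 132.6936936936937 151.02702702702703 111 [ 0.6597 -0.1897  0.088 ]
scene yb 241.83435582822085 252.13496932515338 163 [0.6698 0.1469 0.088 ]
scene green [179. 133.] 2933 zmed 0.0625
  tab 182 [ 0.5733 -0.1759  0.0911] [ 0.561 -0.208  0.083] [ 0.583 -0.147  0.096]
  lid ((544.8905639648438, -174.5779571533203), (118.52574157714844, 170.3424835205078), 82.581298828125)
scene yellow [273. 214.] 4147 zmed 0.0622
  tab 260 [0.5837 0.1316 0.0908] [0.57  0.1   0.083] [0.595 0.161 0.095]
  lid ((554.4911499023438, 125.77751159667969), (171.2461700439453, 117.22364044189453), 10.378958702087402)
```

>>> step_arm([
  {"tx": 28,"ty": 36.4,"az": -2.65,"claw": -1},
  {"tx": 28,"ty": 36.4,"az": -2.65,"claw": -1},
  {"tx": 28,"ty": 36.4,"az": -2.65,"claw": -1},
  {"tx": 28,"ty": 36.4,"az": -2.65,"claw": -1},
  {"tx": 28,"ty": 36.4,"az": -2.65,"claw": -1},
  {"tx": 28,"ty": 36.4,"az": -2.65,"claw": -1},
  {"tx": 28,"ty": 36.4,"az": -2.65,"claw": -1},
  {"tx": 28,"ty": 36.4,"az": -2.65,"claw": -1},
  {"tx": 28,"ty": 36.4,"az": -2.65,"claw": -1},
  {"tx": 28,"ty": 36.4,"az": -2.65,"claw": -1},
  {"tx": 28,"ty": 36.4,"az": -2.65,"claw": -1},
  {"tx": 27,"ty": 36,"az": -2.65,"claw": -1},
], newtons=20)

```text
$.increments[0]: bad value
```

>>> step_arm([
  {"claw": -1},
  {"claw": -1},
  {"claw": -1},
  {"claw": -1},
])

```text
$.increments[0]: bad value
```

>>> step_arm([
  {"tx": 0,"ty": 0,"tz": 0,"ax": 0,"ay": 0,"az": 0,"claw": -1},
], newtons=20)

```text
time_s: 0.2
tcp_pos: [0.27, -0.6183, 0.2119]
eef_rot: [179.9, -0.0, -156.4]
contact_force: [0.6, -0.6, 0.4]
gripper_width: 0.0838
```

All seven keys are needed in every row.

>>> step_arm([
  {"tx": 28,"ty": 36.4,"tz": 0,"ax": 0,"ay": 0,"az": -2.65,"claw": -1},
  {"tx": 28,"ty": 36.4,"tz": 0,"ax": 0,"ay": 0,"az": -2.65,"claw": -1},
  {"tx": 28,"ty": 36.4,"tz": 0,"ax": 0,"ay": 0,"az": -2.65,"claw": -1},
  {"tx": 28,"ty": 36.4,"tz": 0,"ax": 0,"ay": 0,"az": -2.65,"claw": -1},
  {"tx": 28,"ty": 36.4,"tz": 0,"ax": 0,"ay": 0,"az": -2.65,"claw": -1},
  {"tx": 28,"ty": 36.4,"tz": 0,"ax": 0,"ay": 0,"az": -2.65,"claw": -1},
  {"tx": 28,"ty": 36.4,"tz": 0,"ax": 0,"ay": 0,"az": -2.65,"claw": -1},
  {"tx": 28,"ty": 36.4,"tz": 0,"ax": 0,"ay": 0,"az": -2.65,"claw": -1},
  {"tx": 28,"ty": 36.4,"tz": 0,"ax": 0,"ay": 0,"az": -2.65,"claw": -1},
  {"tx": 28,"ty": 36.4,"tz": 0,"ax": 0,"ay": 0,"az": -2.65,"claw": -1},
  {"tx": 28,"ty": 36.4,"tz": 0,"ax": 0,"ay": 0,"az": -2.65,"claw": -1},
  {"tx": 27,"ty": 36,"tz": 0,"ax": 0,"ay": 0,"az": -2.65,"claw": -1},
])

```text
time_s: 1.4
tcp_pos: [0.606, -0.1804, 0.2125]
eef_rot: [180.0, 0.0, 171.7]
contact_force: [1.4, 0.1, -0.5]
gripper_width: 0.0004
```

>>> step_arm([
  {"tx": 0,"ty": 0,"tz": 0,"ax": 0,"ay": 0,"az": 0,"claw": -1},
  {"tx": 0,"ty": 0,"tz": 0,"ax": 0,"ay": 0,"az": 0,"claw": -1},
  {"tx": 0,"ty": 0,"tz": 0,"ax": 0,"ay": 0,"az": 0,"claw": -1},
])

```text
time_s: 1.7
tcp_pos: [0.6046, -0.1826, 0.2123]
eef_rot: [-180.0, -0.0, 171.8]
contact_force: [0.4, 0.5, -0.7]
gripper_width: 0.0004
```

>>> step_arm([
  {"tx": 0,"ty": 0,"tz": -30,"ax": 0,"ay": 0,"az": 0,"claw": -1},
  {"tx": 0,"ty": 0,"tz": -30,"ax": 0,"ay": 0,"az": 0,"claw": -1},
  {"tx": 0,"ty": 0,"tz": -24,"ax": 0,"ay": 0,"az": 0,"claw": -1},
  {"tx": 0,"ty": 0,"tz": 0,"ax": 0,"ay": 0,"az": 0,"claw": -1},
  {"tx": 0,"ty": 0,"tz": 0,"ax": 0,"ay": 0,"az": 0,"claw": -1},
])

```text
time_s: 2.2
tcp_pos: [0.6049, -0.1833, 0.1292]
eef_rot: [-180.0, -0.0, 171.7]
contact_force: [1.2, -0.1, 0.5]
gripper_width: 0.0005
```

```bash
python3 - <<'E'
from h import *
a=cap('scene')['image'][60:260,60:300];w=cap('wrist')['image']
a=cv2.resize(a,(460,384));cv2.imwrite('pics/c1.png',cv2.resize(np.hstack([a,w]),(800,316)))
print(r.get_state()['tcp_pos'])
E
```

```text
[ 0.6059684  -0.18292766  0.13036103]
```

View pics/c1.png

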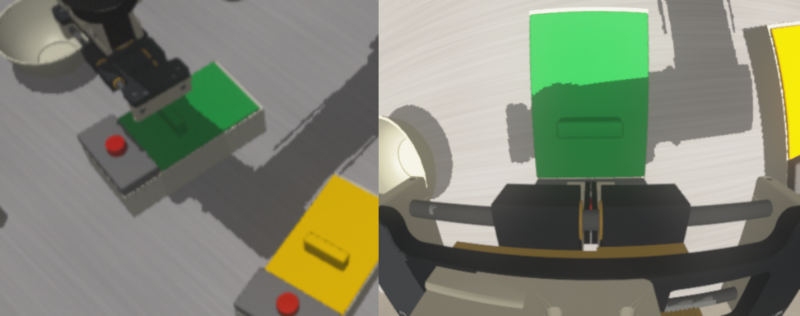

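The left half is the scene crop, with the closed fingers above the gap between tab and button. In the wrist view on the right, the tab is at (590,128), straight ahead of the fingers at (590,210), and the case is parallel to the tool. So I'll descend into the gap.

>>> step_arm([
  {"tx": 0,"ty": 0,"tz": -15,"ax": 0,"ay": 0,"az": 0,"claw": -1},
  {"tx": 0,"ty": 0,"tz": -15,"ax": 0,"ay": 0,"az": 0,"claw": -1},
  {"tx": 0,"ty": 0,"tz": -11,"ax": 0,"ay": 0,"az": 0,"claw": -1},
  {"tx": 0,"ty": 0,"tz": 0,"ax": 0,"ay": 0,"az": 0,"claw": -1},
  {"tx": 0,"ty": 0,"tz": 0,"ax": 0,"ay": 0,"az": 0,"claw": -1},
])

```text
time_s: 2.8
tcp_pos: [0.6056, -0.1823, 0.0883]
eef_rot: [-180.0, 0.1, 171.8]
contact_force: [0.4, -0.5, 0.6]
gripper_width: 0.0006
```

>>> step_arm([
  {"tx": -5,"ty": 0.7,"tz": 0,"ax": 0,"ay": 0,"az": 0,"claw": -1},
  {"tx": -5,"ty": 0.7,"tz": 0,"ax": 0,"ay": 0,"az": 0,"claw": -1},
  {"tx": -2,"ty": 0.3,"tz": 0,"ax": 0,"ay": 0,"az": 0,"claw": -1},
  {"tx": 0,"ty": 0,"tz": 0,"ax": 0,"ay": 0,"az": 0,"claw": -1},
])

```text
time_s: 3.2
tcp_pos: [0.5929, -0.1804, 0.0879]
eef_rot: [180.0, 0.0, 171.8]
contact_force: [0.9, -1.2, 0.2]
gripper_width: 0.0004
```

>>> step_arm([
  {"tx": -2,"ty": 0.3,"tz": 0,"ax": 0,"ay": 0,"az": 0,"claw": -1},
  {"tx": -2,"ty": 0.3,"tz": 0,"ax": 0,"ay": 0,"az": 0,"claw": -1},
  {"tx": 0,"ty": 0,"tz": 0,"ax": 0,"ay": 0,"az": 0,"claw": -1},
])

```text
time_s: 3.5
tcp_pos: [0.5889, -0.1798, 0.0875]
eef_rot: [180.0, -0.0, 171.8]
contact_force: [-0.3, 0.7, -0.0]
gripper_width: 0.0005
```

>>> step_arm([
  {"tx": -2,"ty": 0.3,"tz": 0,"ax": 0,"ay": 0,"az": 0,"claw": -1},
  {"tx": -2,"ty": 0.3,"tz": 0,"ax": 0,"ay": 0,"az": 0,"claw": -1},
  {"tx": 0,"ty": 0,"tz": 0,"ax": 0,"ay": 0,"az": 0,"claw": -1},
])

```text
time_s: 3.8
tcp_pos: [0.5848, -0.1792, 0.0874]
eef_rot: [180.0, -0.0, 171.8]
contact_force: [0.3, -0.2, 0.4]
gripper_width: 0.0003
```

>>> step_arm([
  {"tx": -2,"ty": 0.3,"tz": 0,"ax": 0,"ay": 0,"az": 0,"claw": -1},
  {"tx": -2,"ty": 0.3,"tz": 0,"ax": 0,"ay": 0,"az": 0,"claw": -1},
  {"tx": 0,"ty": 0,"tz": 0,"ax": 0,"ay": 0,"az": 0,"claw": -1},
])

```text
time_s: 4.1
tcp_pos: [0.5809, -0.1786, 0.0875]
eef_rot: [180.0, -0.0, 171.8]
contact_force: [-0.3, -1.0, 0.3]
gripper_width: 0.0004
```

>>> step_arm([
  {"tx": -2,"ty": 0.3,"tz": 0,"ax": 0,"ay": 0,"az": 0,"claw": -1},
  {"tx": 0,"ty": 0,"tz": 0,"ax": 0,"ay": 0,"az": 0,"claw": -1},
])

```text
time_s: 4.3
tcp_pos: [0.5789, -0.1783, 0.0875]
eef_rot: [180.0, -0.0, 171.8]
contact_force: [0.2, 0.1, -0.2]
gripper_width: 0.0006
```

>>> step_arm([
  {"tx": -2,"ty": 0.3,"tz": 0,"ax": 0,"ay": 0,"az": 0,"claw": -1},
  {"tx": 0,"ty": 0,"tz": 0,"ax": 0,"ay": 0,"az": 0,"claw": -1},
])

```text
time_s: 4.5
tcp_pos: [0.5769, -0.178, 0.0875]
eef_rot: [180.0, -0.0, 171.8]
contact_force: [1.4, -0.4, 0.0]
gripper_width: 0.0002
```

```bash
python3 - <<'E'
from h import *
w=cap('wrist')['image'];a=cap('top')['image'][120:270,320:440]
cv2.imwrite('pics/c2.png',np.hstack([cv2.resize(w[50:350,100:412],(416,400)),cv2.resize(a,(320,400))]))
print(r.get_state()['contact_force'])
E
```

```text
[ 0.34313165 -0.44800576  0.18114351]
```

View pics/c2.png

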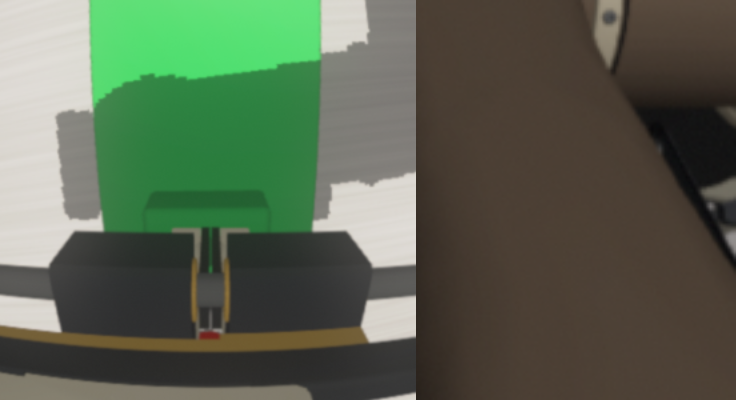

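The wrist view shows the tab at (207,210) right in front of the closed fingers and centred on them. The arm hides the case in the top view, so I'll keep pushing and read the force during the motion.

>>> step_arm([
  {"tx": -2,"ty": 0.3,"tz": 0,"ax": 0,"ay": 0,"az": 0,"claw": -1},
  {"tx": -2,"ty": 0.3,"tz": 0,"ax": 0,"ay": 0,"az": 0,"claw": -1},
])

```text
time_s: 4.8
tcp_pos: [0.573, -0.1774, 0.0874]
eef_rot: [180.0, -0.0, 171.8]
contact_force: [0.4, 0.0, 0.9]
gripper_width: 0.0002
```

```bash
python3 - <<'E'
from h import *
c=cap('scene');h,s,v=cv2.split(cv2.cvtColor(c['image'],cv2.COLOR_BGR2HSV));D=c['depth']
yy,xx=np.mgrid[:384,:512]
W=(np.stack([(xx-c['cx'])/c['fx']*D,(yy-c['cy'])/c['fy']*D,D],-1)-c['t'])@c['R']
g=(h>45)&(h<80)&(s>100)&(D>0)&(W[...,0]<.75)&(abs(W[...,1]+.175)<.08)
t=W[g&(W[...,2]>.083)];l=W[g&(abs(W[...,2]-.061)<.006)]
e=np.array([.99,-.143]);print(len(t),t.mean(0) if len(t) else '')
for n,q in(('tab',t),('lid',l)):
    p=(q[:,:2]-[.5715,-.177])@e; print(n,len(q),np.percentile(p,[0,2,50,98,100]).round(4))
cv2.imwrite('pics/c3.png',cv2.resize(c['image'][70:220,90:270],(720,600)))
E
```

```text
13 [ 0.56399314 -0.12698382  0.14346862]
tab 13 [-0.035  -0.0349 -0.0072  0.0067  0.0071]
lid 1944 [-0.1114 -0.1088 -0.0025  0.0559  0.0581]
```

View pics/c3.png

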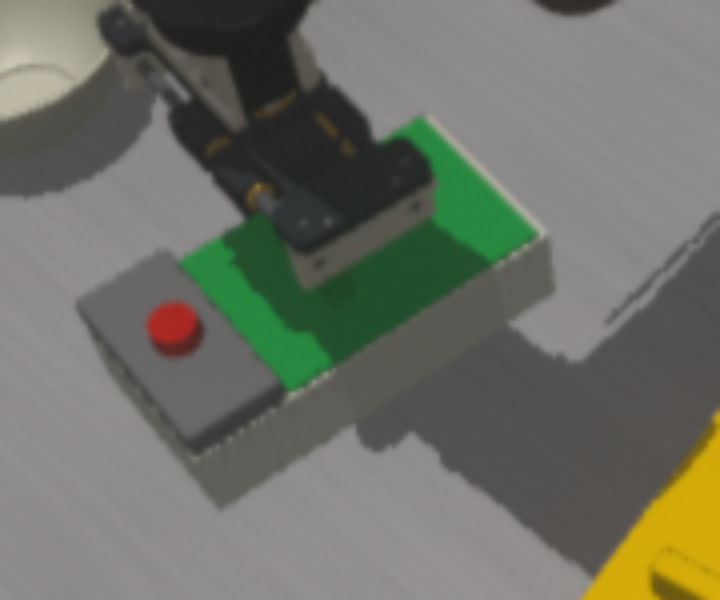

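The gripper body hides the tab and fingers here. The green lid still reaches the grey head at about (290,370), so it isn't clear whether the lid has moved. I'll measure the tab with the wrist camera's depth.

```bash
cat > w.py <<'E'
from h import *
def wrist():
    c=cap('wrist');D=c['depth'];yy,xx=np.mgrid[:384,:512]
    a=(xx-c['cx'])/c['fx'];b=(yy-c['cy'])/c['fy'];th=np.hypot(a,b);k=np.tan(th)/np.maximum(th,1e-9)
    W=(np.stack([a*k*D,b*k*D,D],-1)-c['t'])@c['R'];W[(D<=0)|(th>1.5)]=np.nan
    h,s,v=cv2.split(cv2.cvtColor(c['image'],cv2.COLOR_BGR2HSV))
    return c,W,(h>45)&(h<80)&(s>100),h,s,v
def along(q): return (q[:,:2]-[.5715,-.177])@np.array([.9898,-.1426])
if __name__=='__main__':
    c,W,g,h,s,v=wrist();st=r.get_state()
    print('tcp',st['tcp_pos'].round(4),'along',along(st['tcp_pos'][None]).round(4),'F',st['contact_force'].round(1),'cam',(-c['R'].T@c['t']).round(3))
    for n,m in(('tab',g&(W[...,2]>.085)&(W[...,2]<.1)),('lid',g&(abs(W[...,2]-.061)<.006))):
        q=W[m];print(n,len(q),np.percentile(along(q),[0,2,50,98,100]).round(4) if len(q) else '',np.median(q,0).round(4))
    col=int(round(np.nonzero(g)[1].mean()))
    q=W[:,col];
    for i in range(100,330,6): print(i,q[i].round(3),c['image'][i,col],end=' | ' if i%12==4 else '\n')
E
python3 w.py
```

```text
tcp [ 0.5728 -0.1774  0.0875] along [0.0014] F [-0.7 -0.2 -0.7] cam [ 0.497 -0.166  0.26 ]
tab 1227 [-0.0087 -0.0083 -0.0058  0.0001  0.0068] [ 0.5658 -0.1779  0.0905]
lid 27702 [-0.1145 -0.1116 -0.0586  0.0066  0.0381] [ 0.5131 -0.1704  0.0612]
100 [ 0.497 -0.169  0.062] [114 223  83] | 106 [ 0.501 -0.169  0.06 ] [112 222  80]
112 [ 0.505 -0.17   0.061] [ 67 134  48] | 118 [ 0.509 -0.17   0.061] [ 66 133  47]
124 [ 0.513 -0.171  0.062] [ 65 131  45] | 130 [ 0.517 -0.172  0.061] [ 64 130  44]
136 [ 0.521 -0.172  0.061] [ 65 129  45] | 142 [ 0.525 -0.173  0.061] [ 64 128  44]
148 [ 0.529 -0.173  0.061] [ 62 127  43] | 154 [ 0.533 -0.174  0.061] [ 63 127  43]
160 [ 0.537 -0.175  0.061] [ 62 125  43] | 166 [ 0.541 -0.175  0.061] [ 62 125  42]
172 [ 0.545 -0.176  0.061] [ 61 124  42] | 178 [ 0.55  -0.176  0.061] [ 61 124  42]
184 [ 0.554 -0.177  0.06 ] [ 60 124  42] | 190 [ 0.558 -0.178  0.062] [ 62 124  42]
196 [ 0.563 -0.178  0.061] [ 61 124  43] | 202 [ 0.563 -0.178  0.073] [48 96 35]
208 [ 0.563 -0.178  0.083] [49 97 36] | 214 [ 0.565 -0.178  0.09 ] [ 57 116  40]
220 [ 0.564 -0.178  0.101] [48 85 39] | 226 [ 0.563 -0.178  0.111] [36 45 37]
232 [ 0.563 -0.178  0.118] [37 44 37] | 238 [ 0.564 -0.178  0.124] [35 42 36]
244 [ 0.563 -0.178  0.132] [36 43 38] | 250 [ 0.563 -0.178  0.138] [37 41 38]
256 [ 0.542 -0.174  0.182] [59 62 61] | 262 [ 0.542 -0.174  0.184] [72 74 74]
268 [ 0.544 -0.174  0.185] [75 78 78] | 274 [ 0.546 -0.175  0.184] [74 77 77]
280 [ 0.574 -0.179  0.147] [54 56 56] | 286 [ 0.577 -0.18   0.148] [44 46 47]
292 [ 0.58  -0.18   0.148] [43 46 47] | 298 [ 0.64  -0.19   0.075] [150 156 160]
304 [ 0.644 -0.19   0.078] [ 39  66 112] | 310 [ 0.551 -0.175  0.195] [ 48  92 113]
316 [ 0.548 -0.175  0.201] [40 43 43] | 322 [ 0.548 -0.175  0.204] [41 43 44]
328 [ 0.547 -0.174  0.207] [41 44 44] |
```

```bash
python3 - <<'E'
from w import *
c,W,g,h,s,v=wrist();print(r.finger_overhang,c['cx'],c['cy'],c['fx'])
cv2.imwrite('pics/c4.png',cv2.resize(c['image'][180:310,170:340],(784,600),interpolation=cv2.INTER_CUBIC))
i=W[...,1];m=(W[...,2]>.06)&(W[...,2]<.16)&~g
for row in (214,218,222,226,232): print(row,[ (x,*W[row,x].round(3)) for x in range(200,316,8)])
E
```

```text
0.019 257.4163566781971 185.82778441842026 297.3186396354542
214 [(200, np.float64(0.571), np.float64(-0.22), np.float64(0.06)), (208, np.float64(0.562), np.float64(-0.207), np.float64(0.088)), (216, np.float64(0.561), np.float64(-0.202), np.float64(0.09)), (224, np.float64(0.562), np.float64(-0.197), np.float64(0.091)), (232, np.float64(0.562), np.float64(-0.192), np.float64(0.091)), (240, np.float64(0.564), np.float64(-0.187), np.float64(0.09)), (248, np.float64(0.564), np.float64(-0.182), np.float64(0.091)), (256, np.float64(0.565), np.float64(-0.177), np.float64(0.09)), (264, np.float64(0.565), np.float64(-0.172), np.float64(0.091)), (272, np.float64(0.566), np.float64(-0.167), np.float64(0.092)), (280, np.float64(0.567), np.float64(-0.163), np.float64(0.091)), (288, np.float64(0.568), np.float64(-0.158), np.float64(0.09)), (296, np.float64(0.569), np.float64(-0.153), np.float64(0.09)), (304, np.float64(0.582), np.float64(-0.145), np.float64(0.062)), (312, np.float64(0.583), np.float64(-0.139), np.float64(0.061))]
218 [(200, np.float64(0.574), np.float64(-0.22), np.float64(0.06))
[... 3138 characters left out ...]
oat64(0.534), np.float64(-0.18), np.float64(0.179)), (240, np.float64(0.534), np.float64(-0.177), np.float64(0.179)), (248, np.float64(0.561), np.float64(-0.181), np.float64(0.122)), (256, np.float64(0.564), np.float64(-0.177), np.float64(0.118)), (264, np.float64(0.564), np.float64(-0.173), np.float64(0.119)), (272, np.float64(0.536), np.float64(-0.168), np.float64(0.18)), (280, np.float64(0.537), np.float64(-0.165), np.float64(0.178)), (288, np.float64(0.537), np.float64(-0.163), np.float64(0.178)), (296, np.float64(0.537), np.float64(-0.16), np.float64(0.178)), (304, np.float64(0.538), np.float64(-0.158), np.float64(0.178)), (312, np.float64(0.538), np.float64(-0.156), np.float64(0.179))]
```

View pics/c4.png

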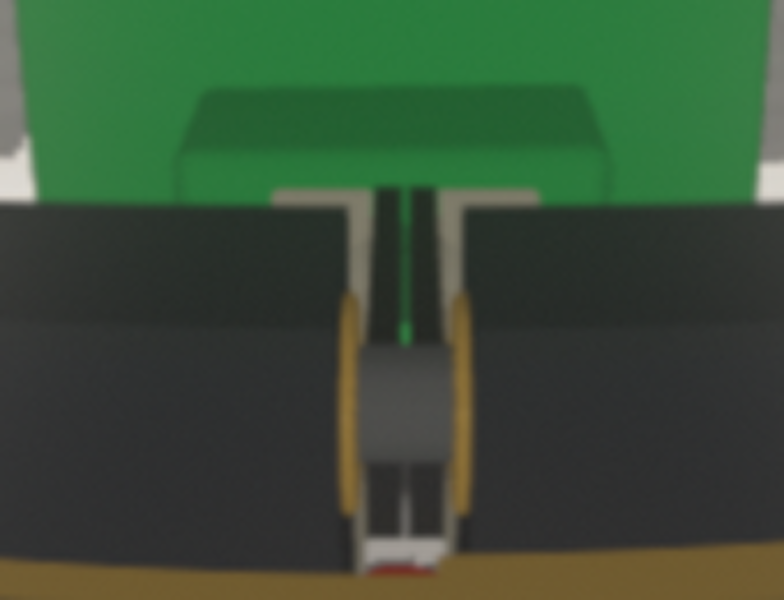

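The wrist view shows the fingertips at crop (405,190), standing over the tab's top rather than behind it. By depth they end near z = 0.10, but the state puts them at 0.068. I'll check the gripper's real height in the scene view.

```bash
python3 - <<'E'
from h import *
c=dict(np.load('scene.npz'));D=c['depth'];yy,xx=np.mgrid[:384,:512]
W=(np.stack([(xx-c['cx'])/c['fx']*D,(yy-c['cy'])/c['fy']*D,D],-1)-c['t'])@c['R']
for u,v in((168,140),(175,137),(180,132),(190,124),(195,120),(170,132),(185,112)):print(u,v,W[v,u].round(3),c['image'][v,u])
s=r.get_state();print(s['joints'].round(2),s['tcp_pos'],s['contact_force'].round(1),s['gripper_width'])
E
```

```text
168 140 [ 0.621 -0.095  0.173] [76 86 86]
175 137 [ 0.573 -0.15   0.088] [62 79 67]
180 132 [ 0.592 -0.092  0.173] [78 86 88]
190 124 [ 0.567 -0.088  0.178] [78 87 89]
195 120 [ 0.556 -0.085  0.183] [70 77 79]
170 132 [ 0.615 -0.089  0.197] [66 73 75]
185 112 [ 0.569 -0.093  0.212] [41 42 40]
[  1.44  19.73 -18.28  -0.   -52.   -99.64] [ 0.57299128 -0.17742878  0.08751037] [-0.4  0.3  0.3] 0.00040438963793049533
```

Both cameras put the gripper about 31 mm higher than the state reports: the body's underside is at about 0.167 instead of 0.134. They agree with the state in x and y. The lid at 0.061 and tab at 0.091 match the given sizes, so I trust the cameras for height. The fingers passed over the tab without touching it. I'll go back behind the tab and down by the camera's measure.

>>> step_arm([
  {"tx": 11,"ty": -1.6,"tz": 0,"ax": 0,"ay": 0,"az": 0,"claw": -1},
  {"tx": 11,"ty": -1.6,"tz": 0,"ax": 0,"ay": 0,"az": 0,"claw": -1},
  {"tx": 10,"ty": -1.4,"tz": 0,"ax": 0,"ay": 0,"az": 0,"claw": -1},
  {"tx": 0,"ty": 0,"tz": 0,"ax": 0,"ay": 0,"az": 0,"claw": -1},
  {"tx": 0,"ty": 0,"tz": 0,"ax": 0,"ay": 0,"az": 0,"claw": -1},
])

```text
time_s: 5.45
tcp_pos: [0.6052, -0.1821, 0.0869]
eef_rot: [180.0, -0.0, 171.8]
contact_force: [0.3, -0.2, -0.2]
gripper_width: 0.0005
```

```bash
python3 - <<'E'
from w import *
c,W,g,h,s,v=wrist();st=r.get_state();print(st['tcp_pos'],along(st['tcp_pos'][None]),st['contact_force'].round(1))
for row in range(206,262,2): print(row,[tuple(W[row,x].round(3).tolist())+(int(g[row,x]),) for x in (251,256,262)])
E
```

```text
[ 0.60488623 -0.18206404  0.08702474] [0.03376782] [0.6 0.  0.2]
206 [(0.602, -0.186, 0.061, 1), (0.603, -0.183, 0.061, 1), (0.603, -0.179, 0.06, 1)]
208 [(0.604, -0.186, 0.061, 1), (0.604, -0.183, 0.062, 1), (0.605, -0.179, 0.062, 1)]
210 [(0.605, -0.187, 0.061, 1), (0.605, -0.183, 0.062, 1), (0.606, -0.179, 0.061, 1)]
212 [(0.606, -0.187, 0.062, 1), (0.607, -0.183, 0.061, 1), (0.608, -0.179, 0.061, 1)]
214 [(0.608, -0.187, 0.061, 1), (0.609, -0.184, 0.061, 1), (0.609, -0.179, 0.062, 1)]
216 [(0.61, -0.187, 0.062, 1), (0.61, -0.184, 0.062, 1), (0.611, -0.18, 0.06, 1)]
218 [(0.611, -0.188, 0.062, 1), (0.612, -0.184, 0.061, 1), (0.612, -0.18, 0.062, 1)]
220 [(0.596, -0.184, 0.102, 1), (0.596, -0.182, 0.102, 1), (0.597, -0.178, 0.1, 1)]
222 [(0.596, -0.185, 0.104, 0), (0.597, -0.182, 0.104, 1), (0.597, -0.178, 0.105, 0)]
224 [(0.596, -0.184, 0.107, 0), (0.596, -0.182, 0.107, 1), (0.596, -0.178, 0.108, 0)]
226 [(0.596, -0.184, 0.11, 0), (0.597, -0.182, 0.109, 1), (0.597, -0.178, 0.109, 0)]
228 [(0.596, -0.184, 0.112, 0), (0.596, -0.182, 0.113, 0), (0.597, -0.178, 0.112, 0)]
230 [(0.596,
[... 653 characters left out ...]
 -0.179, 0.13, 0)]
246 [(0.596, -0.184, 0.133, 0), (0.596, -0.181, 0.133, 0), (0.596, -0.179, 0.134, 0)]
248 [(0.596, -0.184, 0.135, 0), (0.596, -0.181, 0.136, 0), (0.597, -0.179, 0.135, 0)]
250 [(0.597, -0.184, 0.136, 0), (0.596, -0.182, 0.137, 0), (0.596, -0.179, 0.138, 0)]
252 [(0.597, -0.184, 0.138, 0), (0.597, -0.182, 0.138, 0), (0.597, -0.179, 0.138, 0)]
254 [(0.596, -0.184, 0.14, 0), (0.596, -0.181, 0.141, 0), (0.597, -0.179, 0.14, 0)]
256 [(0.574, -0.18, 0.181, 0), (0.575, -0.178, 0.18, 0), (0.575, -0.176, 0.181, 0)]
258 [(0.575, -0.18, 0.181, 0), (0.575, -0.178, 0.181, 0), (0.575, -0.176, 0.181, 0)]
260 [(0.575, -0.18, 0.183, 0), (0.575, -0.178, 0.182, 0), (0.575, -0.176, 0.183, 0)]
```

The tips are at z = 0.100 when the state's TCP reads 0.087. They need to go to about 0.070, so 30 mm down.

>>> step_arm([
  {"tx": 0,"ty": 0,"tz": -10,"ax": 0,"ay": 0,"az": 0,"claw": -1},
  {"tx": 0,"ty": 0,"tz": -8,"ax": 0,"ay": 0,"az": 0,"claw": -1},
  {"tx": 0,"ty": 0,"tz": -6,"ax": 0,"ay": 0,"az": 0,"claw": -1},
  {"tx": 0,"ty": 0,"tz": -3,"ax": 0,"ay": 0,"az": 0,"claw": -1},
  {"tx": 0,"ty": 0,"tz": -3,"ax": 0,"ay": 0,"az": 0,"claw": -1},
  {"tx": 0,"ty": 0,"tz": 0,"ax": 0,"ay": 0,"az": 0,"claw": -1},
])

```text
time_s: 6.1
tcp_pos: [0.6049, -0.182, 0.057]
eef_rot: [-180.0, -0.0, 171.8]
contact_force: [0.2, -0.7, -0.4]
gripper_width: 0.0003
```

>>> step_arm([
  {"tx": -4,"ty": 0.6,"tz": 0,"ax": 0,"ay": 0,"az": 0,"claw": -1},
  {"tx": -4,"ty": 0.6,"tz": 0,"ax": 0,"ay": 0,"az": 0,"claw": -1},
  {"tx": -4,"ty": 0.6,"tz": 0,"ax": 0,"ay": 0,"az": 0,"claw": -1},
  {"tx": 0,"ty": 0,"tz": 0,"ax": 0,"ay": 0,"az": 0,"claw": -1},
])

```text
time_s: 6.5
tcp_pos: [0.5925, -0.1802, 0.0578]
eef_rot: [180.0, 0.0, 171.8]
contact_force: [0.1, -1.0, 0.3]
gripper_width: 0.0008
```

```bash
cat > z.py <<'E'
from w import *
c,W,g,h,s,v=wrist();st=r.get_state();print(st['time_s'],st['tcp_pos'].round(4),along(st['tcp_pos'][None]).round(4),st['contact_force'].round(1))
m=g&(W[...,2]>.086)&(W[...,2]<.097);m[:,:200]=0;m[:,312:]=0
q=W[m];print('tab top',len(q),np.percentile(along(q),[1,5,50,95,99]).round(4))
q=W[g&(W[...,2]>.066)&(W[...,2]<.084)];print('tab front',len(q),np.percentile(along(q),[10,50,90]).round(4))
q=W[g&(abs(W[...,2]-.061)<.004)];print('lid far end',np.percentile(along(q),[.1,.5]).round(4))
q=W[150:300,252:261].reshape(-1,3);q=q[(q[:,2]>.064)&(q[:,2]<.16)&(along(q)>along(st['tcp_pos'][None])-.012)&(along(q)<along(st['tcp_pos'][None])-.006)];print('finger lowest',np.nanmin(q[:,2]) if len(q) else None)
E
python3 z.py
```

```text
6.55 [ 0.5929 -0.1802  0.0578] [0.0217] [ 0.4  0.  -0.3]
tab top 3385 [-0.0083 -0.0079 -0.0016  0.0061  0.007 ]
tab front 1016 [-0.0083 -0.008  -0.0076]
lid far end [-0.1137 -0.1129]
finger lowest 0.07877478665182311
```

>>> step_arm([
  {"tx": -2,"ty": 0.3,"tz": 0,"ax": 0,"ay": 0,"az": 0,"claw": -1},
  {"tx": -2,"ty": 0.3,"tz": 0,"ax": 0,"ay": 0,"az": 0,"claw": -1},
  {"tx": -2,"ty": 0.3,"tz": 0,"ax": 0,"ay": 0,"az": 0,"claw": -1},
])

```text
time_s: 6.85
tcp_pos: [0.5877, -0.1794, 0.0576]
eef_rot: [-180.0, 0.1, 171.8]
contact_force: [3.1, -0.8, -1.2]
gripper_width: 0.0007
```

>>> step_arm([
  {"tx": -2,"ty": 0.3,"tz": 0,"ax": 0,"ay": 0,"az": 0,"claw": -1},
  {"tx": -2,"ty": 0.3,"tz": 0,"ax": 0,"ay": 0,"az": 0,"claw": -1},
])

```text
time_s: 7.05
tcp_pos: [0.5834, -0.1788, 0.0576]
eef_rot: [-180.0, 0.0, 171.8]
contact_force: [2.1, -0.4, -1.2]
gripper_width: 0.0003
```

>>> step_arm([
  {"tx": -1,"ty": 0.1,"tz": 0,"ax": 0,"ay": 0,"az": 0,"claw": -1},
  {"tx": -1,"ty": 0.2,"tz": 0,"ax": 0,"ay": 0,"az": 0,"claw": -1},
])

```text
time_s: 7.25
tcp_pos: [0.5816, -0.1786, 0.0576]
eef_rot: [-180.0, 0.1, 171.8]
contact_force: [4.1, -2.4, -3.2]
gripper_width: -0.0
```

```bash
python3 z.py
```

```text
7.3 [ 0.5816 -0.1786  0.0576] [0.0103] [ 3.8 -2.7 -1.3]
tab top 2933 [-0.0166 -0.0162 -0.011  -0.0044 -0.0021]
tab front 1067 [-0.0166 -0.0163 -0.0159]
lid far end [-0.1223 -0.1215]
finger lowest 0.08415441030482282
```

>>> step_arm([
  {"tx": -1,"ty": 0.1,"tz": 0,"ax": 0,"ay": 0,"az": 0,"claw": -1},
])

```text
time_s: 7.4
tcp_pos: [0.5814, -0.1785, 0.0577]
eef_rot: [-180.0, 0.1, 171.8]
contact_force: [7.7, -4.2, -5.8]
gripper_width: 0.0007
```

>>> step_arm([
  {"tx": -1,"ty": 0.2,"tz": 0,"ax": 0,"ay": 0,"az": 0,"claw": -1},
  {"tx": 0,"ty": 0,"tz": 0,"ax": 0,"ay": 0,"az": 0,"claw": -1},
])

```text
time_s: 7.6
tcp_pos: [0.5812, -0.1785, 0.0578]
eef_rot: [-180.0, 0.2, 171.8]
contact_force: [7.9, -3.6, -5.4]
gripper_width: 0.0004
```

```bash
python3 z.py
```

```text
7.65 [ 0.5812 -0.1785  0.0578] [0.0099] [ 8.1 -3.9 -5.3]
tab top 2914 [-0.017  -0.0166 -0.0114 -0.0049 -0.0024]
tab front 1052 [-0.017  -0.0167 -0.0163]
lid far end [-0.1227 -0.1219]
finger lowest 0.08508895800323152
```

>>> step_arm([
  {"tx": -1.5,"ty": 0.2,"tz": 0,"ax": 0,"ay": 0,"az": 0,"claw": -1},
  {"tx": 0,"ty": 0,"tz": 0,"ax": 0,"ay": 0,"az": 0,"claw": -1},
])

```text
time_s: 7.85
tcp_pos: [0.5809, -0.1783, 0.0579]
eef_rot: [180.0, 0.3, 171.8]
contact_force: [11.9, -5.2, -8.3]
gripper_width: 0.0005
```

>>> step_arm([
  {"tx": 6,"ty": -0.9,"tz": 0,"ax": 0,"ay": 0,"az": 0,"claw": -1},
  {"tx": 6,"ty": -0.9,"tz": 0,"ax": 0,"ay": 0,"az": 0,"claw": -1},
  {"tx": 6,"ty": -0.9,"tz": 0,"ax": 0,"ay": 0,"az": 0,"claw": -1},
  {"tx": 0,"ty": 0,"tz": 0,"ax": 0,"ay": 0,"az": 0,"claw": -1},
])

```text
time_s: 8.25
tcp_pos: [0.596, -0.1807, 0.0572]
eef_rot: [-180.0, -0.0, 171.8]
contact_force: [0.1, 0.1, 0.4]
gripper_width: 0.0003
```

```bash
python3 z.py
```

```text
8.3 [ 0.5955 -0.1806  0.0571] [0.0243] [ 0.6 -0.3 -0.1]
tab top 3534 [-0.0165 -0.016  -0.0095 -0.0019 -0.0011]
tab front 808 [-0.0165 -0.0162 -0.0156]
lid far end [-0.1137 -0.112 ]
finger lowest 0.07035122126137033
```

The lid moved 8.2 mm, then held against 12 N (it slides at 2–3 N), so the catch is holding. I'll leave it there, lift off and go over this case's button.

>>> step_arm([
  {"tx": 0,"ty": 0,"tz": 25,"ax": 0,"ay": 0,"az": 0,"claw": -1},
  {"tx": 0,"ty": 0,"tz": 25,"ax": 0,"ay": 0,"az": 0,"claw": -1},
  {"tx": 0,"ty": 0,"tz": 0,"ax": 0,"ay": 0,"az": 0,"claw": -1},
  {"tx": 21,"ty": -3.3,"tz": 0,"ax": 0,"ay": 0,"az": 0,"claw": -1},
  {"tx": 21,"ty": -3.3,"tz": 0,"ax": 0,"ay": 0,"az": 0,"claw": -1},
  {"tx": 21,"ty": -3.3,"tz": 0,"ax": 0,"ay": 0,"az": 0,"claw": -1},
  {"tx": 0,"ty": 0,"tz": 0,"ax": 0,"ay": 0,"az": 0,"claw": -1},
  {"tx": 0,"ty": 0,"tz": 0,"ax": 0,"ay": 0,"az": 0,"claw": -1},
])

```text
time_s: 9.1
tcp_pos: [0.6579, -0.1904, 0.1064]
eef_rot: [180.0, -0.1, 171.8]
contact_force: [-0.2, -0.4, 0.3]
gripper_width: 0.0002
```

>>> step_arm([
  {"tx": 0,"ty": 0,"tz": -10,"ax": 0,"ay": 0,"az": 0,"claw": -1},
  {"tx": 0,"ty": 0,"tz": -9,"ax": 0,"ay": 0,"az": 0,"claw": -1},
  {"tx": 0,"ty": 0,"tz": -5,"ax": 0,"ay": 0,"az": 0,"claw": -1},
  {"tx": 0,"ty": 0,"tz": 0,"ax": 0,"ay": 0,"az": 0,"claw": -1},
  {"tx": 0,"ty": 0,"tz": 0,"ax": 0,"ay": 0,"az": 0,"claw": -1},
])

```text
time_s: 9.6
tcp_pos: [0.6585, -0.1906, 0.0834]
eef_rot: [-180.0, -0.0, 171.8]
contact_force: [0.8, 0.3, -0.4]
gripper_width: 0.0004
```

```bash
python3 - <<'E'
from w import *
c,W,g,h,s,v=wrist();st=r.get_state();print(st['time_s'],st['tcp_pos'].round(4),st['contact_force'].round(1))
for row in range(212,226): print(row,W[row,256].round(4))
sc=cap('scene');i=sc['image'];cv2.imwrite('pics/c5.png',np.hstack([cv2.resize(c['image'][170:320,156:356],(480,360)),cv2.resize(i[120:210,90:170],(320,360))]))
E
```

```text
9.65 [ 0.6587 -0.1906  0.0837] [-0.  -0.2  0.7]
212 [ 0.6478 -0.1899  0.0899]
213 [ 0.6483 -0.19    0.0903]
214 [ 0.6495 -0.1902  0.0888]
215 [ 0.6495 -0.1902  0.0904]
216 [ 0.6504 -0.1903  0.0898]
217 [ 0.6511 -0.1904  0.0897]
218 [ 0.6517 -0.1905  0.0897]
219 [ 0.6526 -0.1906  0.0892]
220 [ 0.6498 -0.1902  0.0975]
221 [ 0.65   -0.1902  0.0983]
222 [ 0.6496 -0.1901  0.1008]
223 [ 0.6498 -0.1901  0.1018]
224 [ 0.6498 -0.1901  0.1032]
225 [ 0.6502 -0.1902  0.1036]
```

View pics/c5.png

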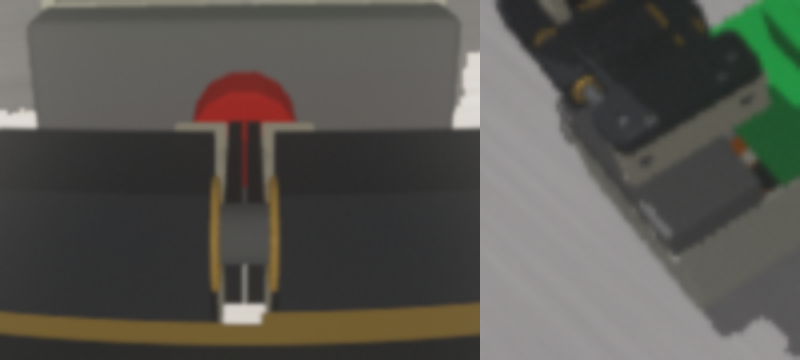

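The fingers are centred over the red button (wrist crop (245,100)). The tips are at 0.097 and the button top is at 0.090. Now one press.

>>> step_arm([
  {"tx": 0,"ty": 0,"tz": -4,"ax": 0,"ay": 0,"az": 0,"claw": -1},
  {"tx": 0,"ty": 0,"tz": -4,"ax": 0,"ay": 0,"az": 0,"claw": -1},
  {"tx": 0,"ty": 0,"tz": -3,"ax": 0,"ay": 0,"az": 0,"claw": -1},
  {"tx": 0,"ty": 0,"tz": -3,"ax": 0,"ay": 0,"az": 0,"claw": -1},
  {"tx": 0,"ty": 0,"tz": -2,"ax": 0,"ay": 0,"az": 0,"claw": -1},
])

```text
time_s: 10.2
tcp_pos: [0.6589, -0.1905, 0.0676]
eef_rot: [-180.0, 0.0, 171.8]
contact_force: [-1.2, 1.4, 5.1]
gripper_width: 0.0003
```

>>> step_arm([
  {"tx": 0,"ty": 0,"tz": -2,"ax": 0,"ay": 0,"az": 0,"claw": -1},
  {"tx": 0,"ty": 0,"tz": -1,"ax": 0,"ay": 0,"az": 0,"claw": -1},
])

```text
time_s: 10.4
tcp_pos: [0.6589, -0.1906, 0.0647]
eef_rot: [-180.0, 0.0, 171.8]
contact_force: [-1.6, 0.7, 5.6]
gripper_width: 0.0004
```

>>> step_arm([
  {"tx": 0,"ty": 0,"tz": -1,"ax": 0,"ay": 0,"az": 0,"claw": -1},
  {"tx": 0,"ty": 0,"tz": 0,"ax": 0,"ay": 0,"az": 0,"claw": -1},
])

```text
time_s: 10.6
tcp_pos: [0.6589, -0.1906, 0.0642]
eef_rot: [-180.0, 0.0, 171.8]
contact_force: [-1.6, 2.1, 7.9]
gripper_width: 0.0008
```

>>> step_arm([
  {"tx": 0,"ty": 0,"tz": -1,"ax": 0,"ay": 0,"az": 0,"claw": -1},
  {"tx": 0,"ty": 0,"tz": 0,"ax": 0,"ay": 0,"az": 0,"claw": -1},
])

```text
time_s: 10.8
tcp_pos: [0.659, -0.1906, 0.0641]
eef_rot: [-180.0, 0.1, 171.8]
contact_force: [-3.9, 2.3, 12.6]
gripper_width: 0.0005
```

It bottomed out: the travel stopped at 0.064 and the force rose to 12.6 N. I'll let it up and go back behind the tab.

>>> step_arm([
  {"tx": 0,"ty": 0,"tz": 15,"ax": 0,"ay": 0,"az": 0,"claw": -1},
  {"tx": 0,"ty": 0,"tz": 15,"ax": 0,"ay": 0,"az": 0,"claw": -1},
  {"tx": 0,"ty": 0,"tz": 15,"ax": 0,"ay": 0,"az": 0,"claw": -1},
  {"tx": 0,"ty": 0,"tz": 0,"ax": 0,"ay": 0,"az": 0,"claw": -1},
  {"tx": -21,"ty": 3.3,"tz": 0,"ax": 0,"ay": 0,"az": 0,"claw": -1},
  {"tx": -21,"ty": 3.3,"tz": 0,"ax": 0,"ay": 0,"az": 0,"claw": -1},
  {"tx": -20,"ty": 3.2,"tz": 0,"ax": 0,"ay": 0,"az": 0,"claw": -1},
  {"tx": 0,"ty": 0,"tz": 0,"ax": 0,"ay": 0,"az": 0,"claw": -1},
  {"tx": 0,"ty": 0,"tz": 0,"ax": 0,"ay": 0,"az": 0,"claw": -1},
])

```text
time_s: 11.7
tcp_pos: [0.5967, -0.1808, 0.1078]
eef_rot: [180.0, 0.0, 171.8]
contact_force: [0.1, -0.1, 0.2]
gripper_width: 0.0004
```

```bash
python3 z.py
```

```text
11.75 [ 0.5971 -0.1808  0.1077] [0.0259] [ 1.  -0.6 -0.5]
tab top 2116 [-0.0163 -0.0157 -0.009  -0.0019 -0.0009]
tab front 326 [-0.0162 -0.0158 -0.0155]
lid far end [-0.122  -0.1211]
finger lowest 0.12167763498850456
```

>>> step_arm([
  {"tx": 0,"ty": 0,"tz": -18,"ax": 0,"ay": 0,"az": 0,"claw": -1},
  {"tx": 0,"ty": 0,"tz": -16,"ax": 0,"ay": 0,"az": 0,"claw": -1},
  {"tx": 0,"ty": 0,"tz": -10,"ax": 0,"ay": 0,"az": 0,"claw": -1},
  {"tx": 0,"ty": 0,"tz": -6,"ax": 0,"ay": 0,"az": 0,"claw": -1},
  {"tx": 0,"ty": 0,"tz": 0,"ax": 0,"ay": 0,"az": 0,"claw": -1},
  {"tx": 0,"ty": 0,"tz": 0,"ax": 0,"ay": 0,"az": 0,"claw": -1},
])

```text
time_s: 12.35
tcp_pos: [0.5971, -0.1808, 0.0578]
eef_rot: [-180.0, 0.0, 171.8]
contact_force: [0.3, 0.0, 0.2]
gripper_width: 0.0001
```

>>> step_arm([
  {"tx": -5,"ty": 0.7,"tz": 0,"ax": 0,"ay": 0,"az": 0,"claw": -1},
  {"tx": -5,"ty": 0.7,"tz": 0,"ax": 0,"ay": 0,"az": 0,"claw": -1},
  {"tx": -3,"ty": 0.4,"tz": 0,"ax": 0,"ay": 0,"az": 0,"claw": -1},
  {"tx": -3,"ty": 0.4,"tz": 0,"ax": 0,"ay": 0,"az": 0,"claw": -1},
  {"tx": -3,"ty": 0.5,"tz": 0,"ax": 0,"ay": 0,"az": 0,"claw": -1},
])

```text
time_s: 12.85
tcp_pos: [0.5781, -0.1782, 0.058]
eef_rot: [-180.0, 0.1, 171.8]
contact_force: [1.4, -1.8, -0.2]
gripper_width: 0.0007
```

>>> step_arm([
  {"tx": -3,"ty": 0.4,"tz": 0,"ax": 0,"ay": 0,"az": 0,"claw": -1},
  {"tx": -3,"ty": 0.4,"tz": 0,"ax": 0,"ay": 0,"az": 0,"claw": -1},
])

```text
time_s: 13.05
tcp_pos: [0.572, -0.1774, 0.0579]
eef_rot: [-180.0, 0.1, 171.8]
contact_force: [1.3, -1.2, 1.5]
gripper_width: 0.001
```

```bash
python3 z.py
```

```text
13.1 [ 0.5714 -0.1773  0.0578] [-0.] [ 0.5 -0.7  1. ]
tab top 2962 [-0.0262 -0.0259 -0.0206 -0.014  -0.0119]
tab front 1048 [-0.0263 -0.026  -0.0256]
lid far end [-0.132  -0.1312]
finger lowest 0.08464223321906506
```

The catch has let go and the lid is at 18 mm. I'll carry on.

>>> step_arm([
  {"tx": -7,"ty": 1,"tz": 0,"ax": 0,"ay": 0,"az": 0,"claw": -1},
  {"tx": -7,"ty": 1,"tz": 0,"ax": 0,"ay": 0,"az": 0,"claw": -1},
  {"tx": -7,"ty": 1,"tz": 0,"ax": 0,"ay": 0,"az": 0,"claw": -1},
  {"tx": -7,"ty": 1,"tz": 0,"ax": 0,"ay": 0,"az": 0,"claw": -1},
  {"tx": -7,"ty": 1,"tz": 0,"ax": 0,"ay": 0,"az": 0,"claw": -1},
  {"tx": -7,"ty": 1,"tz": 0,"ax": 0,"ay": 0,"az": 0,"claw": -1},
  {"tx": -7,"ty": 1,"tz": 0,"ax": 0,"ay": 0,"az": 0,"claw": -1},
  {"tx": -7,"ty": 1,"tz": 0,"ax": 0,"ay": 0,"az": 0,"claw": -1},
  {"tx": -7,"ty": 1,"tz": 0,"ax": 0,"ay": 0,"az": 0,"claw": -1},
  {"tx": -7,"ty": 1,"tz": 0,"ax": 0,"ay": 0,"az": 0,"claw": -1},
])

```text
time_s: 14.1
tcp_pos: [0.501, -0.1672, 0.0574]
eef_rot: [180.0, -0.0, 171.8]
contact_force: [2.2, -2.2, -0.2]
gripper_width: 0.0007
```

```bash
python3 z.py
```

```text
14.15 [ 0.4997 -0.167   0.0573] [-0.0725] [-0.5 -0.2  0.3]
tab top 2890 [-0.098  -0.0977 -0.0924 -0.0859 -0.0836]
tab front 1050 [-0.0981 -0.0977 -0.0974]
lid far end [-0.2038 -0.203 ]
finger lowest 0.08428719630352148
```

>>> step_arm([
  {"tx": -3,"ty": 0.4,"tz": 0,"ax": 0,"ay": 0,"az": 0,"claw": -1},
  {"tx": -3,"ty": 0.5,"tz": 0,"ax": 0,"ay": 0,"az": 0,"claw": -1},
  {"tx": -2,"ty": 0.3,"tz": 0,"ax": 0,"ay": 0,"az": 0,"claw": -1},
])

```text
time_s: 14.45
tcp_pos: [0.4934, -0.166, 0.0574]
eef_rot: [-180.0, -0.0, 171.8]
contact_force: [2.1, -2.2, -1.0]
gripper_width: 0.0005
```

>>> step_arm([
  {"tx": -2,"ty": 0.3,"tz": 0,"ax": 0,"ay": 0,"az": 0,"claw": -1},
  {"tx": 0,"ty": 0,"tz": 0,"ax": 0,"ay": 0,"az": 0,"claw": -1},
])

```text
time_s: 14.65
tcp_pos: [0.4912, -0.1657, 0.0574]
eef_rot: [180.0, -0.0, 171.8]
contact_force: [0.8, -0.2, 0.0]
gripper_width: 0.0005
```

>>> step_arm([
  {"tx": -2,"ty": 0.3,"tz": 0,"ax": 0,"ay": 0,"az": 0,"claw": -1},
  {"tx": 0,"ty": 0,"tz": 0,"ax": 0,"ay": 0,"az": 0,"claw": -1},
])

```text
time_s: 14.85
tcp_pos: [0.4909, -0.1655, 0.0577]
eef_rot: [180.0, 0.1, 171.8]
contact_force: [5.0, -2.9, -3.3]
gripper_width: 0.0002
```

```bash
python3 z.py
```

```text
14.9 [ 0.4908 -0.1655  0.0576] [-0.0815] [ 4.3 -2.8 -2.5]
tab top 2862 [-0.1083 -0.1079 -0.1028 -0.0962 -0.0939]
tab front 1071 [-0.1084 -0.108  -0.1076]
lid far end [-0.214  -0.2133]
finger lowest 0.08400982417972537
```

The tab has travelled 100 mm and is on its end stop. One more firm nudge, then I'll back off, lift clear and check.

>>> step_arm([
  {"tx": -1.5,"ty": 0.2,"tz": 0,"ax": 0,"ay": 0,"az": 0,"claw": -1},
  {"tx": 0,"ty": 0,"tz": 0,"ax": 0,"ay": 0,"az": 0,"claw": -1},
])

```text
time_s: 15.1
tcp_pos: [0.4908, -0.1653, 0.0579]
eef_rot: [180.0, 0.3, 171.8]
contact_force: [8.4, -3.9, -5.1]
gripper_width: 0.0003
```

>>> step_arm([
  {"tx": 7,"ty": -1,"tz": 0,"ax": 0,"ay": 0,"az": 0,"claw": -1},
  {"tx": 7,"ty": -1,"tz": 0,"ax": 0,"ay": 0,"az": 0,"claw": -1},
  {"tx": 0,"ty": 0,"tz": 0,"ax": 0,"ay": 0,"az": 0,"claw": -1},
  {"tx": 0,"ty": 0,"tz": 30,"ax": 0,"ay": 0,"az": 0,"claw": -1},
  {"tx": 0,"ty": 0,"tz": 40,"ax": 0,"ay": 0,"az": 0,"claw": -1},
  {"tx": 0,"ty": 0,"tz": 40,"ax": 0,"ay": 0,"az": 0,"claw": -1},
  {"tx": 0,"ty": 0,"tz": 30,"ax": 0,"ay": 0,"az": 0,"claw": -1},
  {"tx": 0,"ty": 0,"tz": 0,"ax": 0,"ay": 0,"az": 0,"claw": -1},
  {"tx": 0,"ty": 0,"tz": 0,"ax": 0,"ay": 0,"az": 0,"claw": -1},
])

```text
time_s: 16.0
tcp_pos: [0.5019, -0.1671, 0.1978]
eef_rot: [180.0, 0.0, 171.8]
contact_force: [0.1, 0.4, -0.9]
gripper_width: 0.0005
```

```bash
python3 z.py; python3 - <<'E'
from h import *
c=cap('scene');cv2.imwrite('pics/c6.png',c['image']);s=r.get_state();print(s['tcp_pos'],s['contact_force'].round(1))
E
```

```text
16.05 [ 0.5014 -0.167   0.1968] [-0.0708] [-0.2  0.1 -0.4]
tab top 1002 [-0.1076 -0.1073 -0.1008 -0.0931 -0.0926]
tab front 141 [-0.1079 -0.1076 -0.1074]
lid far end [-0.2141 -0.2131]
finger lowest None
[ 0.50116377 -0.16710282  0.19629906] [ 0.2 -0.  -0.2]
```

View pics/c6.png

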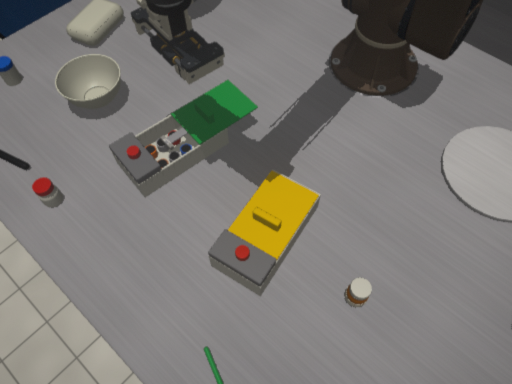

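The green case is open, with the cutters showing at (170,148). Its button is back up at (133,152). The yellow case (265,225), the jar (359,290) and the bowl stand where they were, and the gripper is clear. I'll hand it in.

```bash
python3 -c "
from plant import r
r.close_job()"
```

```text
the job is handed in; nothing more can be done
```

The green-lidded case is fully open, and I handed the job in at about 16 s of the 48 s allowed.

- **First try:** I pushed the lid with closed fingers. It moved 8.2 mm and then held against about 12 N, so the catch was locked. I left the lid there.
- **Button:** I pressed the red button on the green case fully down once. It bottomed out at about 12 mm of travel and 12.6 N. Then I let it up.
- **Second try:** The lid slid freely to its end stop. The wrist camera measured 100 mm of tab travel, still about 99.6 mm after I let go.
- **Last checks:** The final picture shows the case open, the button back up, the yellow case and amber jar where they were, and the gripper clear with no contact force.

**Disagreement:** the reported tool height was about 31 mm lower than both the scene and wrist cameras showed, while x and y agreed. Because of this, my first approach passed over the tab without touching it. After that I set heights by the cameras and by contact force.

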